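Hang the tray of brass screws under the hanger

ROBOT

A 6-joint arm with a two-finger parallel gripper is mounted at the origin on a cart in front of the work surface, level with it; the furniture and walls round the work are solid. World frame = base frame: x ahead of the robot, y to its left, z up, the work surface at z = 0. Lengths are in mm, angles in rad, forces in N, time in s.
With the tool pointing down it reaches from about 350 to 975 mm from the base axis. Payload 7.1 kg.
Tool frame: the origin (TCP) lies at the very end of the fingers, on their centre line; the grasp point (between the pads) lies 19 mm behind it; z points along the fingers, y is the line along which they close (so a half turn about z gives the same grasp; the last joint's range is limited). The gripper opens to 88 mm and grips with 3 to 60 N. Pads are 20 mm wide; open, the fingers measure 115 mm over their backs; the gripper's body (75 mm by 178 mm) begins 61 mm behind the grasp point.
Start: joints at [1.181, 0.423, 1.63, -0, 1.089, -0.019], TCP at [226.443, 582.519, 222.675] pointing down, gripper open.
Joint ranges: [-3, 3], [-0.9, 2.11], [0.09, 2.58], [-1.31, 4.45], [0.11, 2.69], [-2.54, 2.54]. Speed limits (rad/s): [2.39, 2.39, 3.01, 3.14, 3.14, 3.14].

INTERFACE

Orientations are given as a rotation vector (axis times angle).
In Python, from workcell import * gives the robot as it stands.
- The arm moves only by the tool step_arm, never from a script. Its argument "deltas" is a list of rows, each a list of 3 entries, a list of its own where there are three numbers: the shift along the tool's x, y, z in units of 300 mm (1.0 is 300 mm), then the turn, a rotation vector about the tool's x, y, z in units of 1.5 rad (1.0 is 1.5 rad), then the gripper command: -1 is shut, 1 is fully open, values between are in proportion. In form: [[[dx, dy, dz], [rx, ry, rz], gripper], ...]. A call has 1 to 20 rows; each row is the pose to reach, as a shift and turn from the pose commanded when the call began, along the tool's axes at that moment; what a row does not reach only later rows make up. A row lasts 1/12 s, in which the tool goes at most 41.7 mm and 7.16 degrees, less where a joint would pass 70% of its speed; a pose out of reach is approached as far as the arm can. A call with a number of a shift or a turn outside -1 to 1 is refused whole. A call with a gripper value outside its range is refused whole. The fingers move at their own pace and stop on an object; the grip force is fixed at half the most. Time passes only in rows, so rows that repeat a pose let the fingers close. It gives the time, the measured TCP pose, the force, the opening and the grip force at its end, in the units of the state.
- get_obs(): the state, without advancing time (a new reading comes with each control period).
- get_image(name): name is "side" or "top" or "wrist"; returns a dict with "pixels" (384x512x3 uint8, red, green, blue), "fx", "fy", "cx", "cy" (pixels), "dist_coeffs" ([k1, k2, p1, p2, k3] as OpenCV has them; the pictures are not rectified), "T" (4x4, takes a point from camera to world coordinates). Camera axes: x right, y down, z forward; pixel columns grow to the right and rows downward; lengths in mm; the calibration is good to about 2 mm. A picture is of the moment at which its call begins. There is no depth.
- close_job(): hands the job in; it is judged then, once.
The state is a dict: "t": time; "qpos": joint angles; "qvel": joint speeds; "joint_torque": joint torques, N m; "ee_pos": TCP position; "orientation": TCP orientation; "ft_force": force on the tool from outside, world axes, zero at the start; "moment": the same for the moment, N m; "width": finger opening in mm; "grasp_force": force on a finger pad.
Only numpy, scipy, OpenCV 4.12 (cv2) and the standard library are available. Lean on these libraries where they do the work, as an engineer would, in place of code of your own. Each camera call takes 0.05 s, during which the arm holds its last target. There are 200 camera calls.

TASK

Hang the blue hook tray of brass screws from the lower bar of the metal hanger that hangs on the stand, so that the tray hangs level and free below it. The hanger stays hanging on its stand; leave the red tray where it stands.

Things in the scene. Friction and masses are not known exactly. Their poses are not given: they have to be found in the camera images.
- blue_tray: Loose blue open tray, 116 (x) x 84 (y) x 32 mm high, with brass screws and a tall wire hook, 0.22 to 0.37 kg, standing on the bench. Origin: centre of the underside; z up; +x, toward which the hook's mouth opens, points away from the robot, within 26 degrees, at the start. It balances under the hook's peak, over its origin.
- blue_grip (a point): Middle of the pale upright wooden grip block on top of the blue tray's hook: 26 x 26 mm, 44 mm high, sides along the tray's x and y. 158 mm above the underside, over its centre. Below it, from 136 to 126 mm, a wooden shoulder 26 (x) x 48 (y) mm.
- blue_seat (a point): Where the centre of a 12 mm bar along y lies when seated in the blue hook: over the tray's centre, 113 mm above its underside. Hook: two 8 mm wires, at y = +-18 mm, up at x = -32 mm, over an inverted V, down to a tip at x = 29 mm, 81 mm above the underside. Inside width 53 mm at the tip. Mouth: from tray rim (32 mm) up to the tip (81 mm).
- red_tray: Loose tray of the same shape and size, but red, with dark screws. Must stay where it stands.
- hanger: Loose hanger of 12 mm round bar, 0.45 kg, hung on the stand, free to swing fore and aft. Origin: centre of its lower bar, 180 mm above the bench. That bar runs along y, straight to y = +-65 mm; then arms rise outward to +-150 mm (85 mm above the bar), then straight up to level pins 120 mm above the bar. Nothing above the bar between the arms. x away from the robot, z up.
- stand: Fixed stand: wooden foot 130 (x) x 430 (y) x 18 mm, two steel posts at y = +-175 mm whose V cradles carry the hanger's pins, 300 mm above the bench; cradles reach 316 mm. Origin: centre of the foot's underside. x away from the robot, z up.
Things that resemble listed ones, but are neither listed nor needed, are in the scene too. Of the things that look like the blue_tray, take the one that is nearest to the robot's base at the start.

How it is judged:
By the outcome, as a careful person would: the job done as asked, in the order asked, and still so for the second after the job is handed in, with the robot touching nothing.
It also fails if it takes over 46 s, if anything falls off the work surface, if the arm or the gripper's body presses on something with over 40 N, if the wrist force passes 120 N, or if a joint passes its speed limit or range.

## Working session

There is one attempt and no reset: what is moved stays moved. The work goes in short steps, Python scripts to look and compute and a tool call to move; the robot and the scene stay as the last step left them, time stands still between calls to the robot, and variables do not carry over. Pictures are saved under pics/ and viewed, at most 13 in all, crops included, and the job is handed in when it is done.

Besides the shell and the picture viewer there is one more tool, called after "Request:" as name([rows], argument=value, ...), one row to a line, values as JSON. step_arm: Moves the arm, as the interface text tells. Its arguments: {"type":"object","properties":{"deltas":{"type":"array","items":{"type":"array"}}},"required":["deltas"]}

```bash
ls; mkdir -p pics
cat > h.py <<'E'
from workcell import *
import numpy as np, cv2, pickle
from scipy.spatial.transform import Rotation as R
def snap(n,f):
    im=get_image(n); pickle.dump(im,open(f'pics/{f}.pkl','wb'))
    cv2.imwrite(f'pics/{f}.png',np.array(im['pixels'])[:,:,::-1]); return im
def load(f): return pickle.load(open(f'pics/{f}.pkl','rb'))
def ray(im,px):
    K=np.array([[im['fx'],0,im['cx']],[0,im['fy'],im['cy']],[0,0,1.]])
    u=cv2.undistortPoints(np.array([[px]],float),K,np.array(im['dist_coeffs'],float))[0,0]
    T=np.array(im['T']); d=T[:3,:3]@[u[0],u[1],1]; return T[:3,3],d/np.linalg.norm(d)
def onz(im,px,z):
    o,d=ray(im,px); return o+d*(z-o[2])/d[2]
def onplane(im,px,p,n):
    o,d=ray(im,px); return o+d*(np.dot(np.subtract(p,o),n)/np.dot(d,n))
def tri(a,b):
    (o1,d1),(o2,d2)=a,b
    s=np.linalg.lstsq(np.c_[d1,-d2],o2-o1,rcond=None)[0]
    p,q=o1+s[0]*d1,o2+s[1]*d2; return (p+q)/2,np.linalg.norm(p-q)
def proj(im,P):
    T=np.linalg.inv(np.array(im['T'])); K=np.array([[im['fx'],0,im['cx']],[0,im['fy'],im['cy']],[0,0,1.]])
    return cv2.projectPoints(np.array(P,float).reshape(-1,1,3),cv2.Rodrigues(T[:3,:3])[0],T[:3,3],K,np.array(im['dist_coeffs'],float))[0][:,0]
E
python3 - <<'E'
from h import *
a=snap('top','top0');b=snap('side','side0')
for i in(a,b): print(np.round(i['T'],2).tolist(),i['fx'],i['dist_coeffs'])
o=get_obs();print(o)
E
```

```text
pics
[[-0.02, -1.0, 0.07, 439.41], [-1.0, 0.02, -0.02, -53.17], [0.02, -0.07, -1.0, 1769.95], [0.0, 0.0, 0.0, 1.0]] 448.6802077197123 [-0.17656061  0.          0.          0.          0.        ]
[[0.86, -0.22, 0.46, 52.89], [-0.51, -0.38, 0.77, -924.02], [0.0, -0.9, -0.44, 612.86], [0.0, 0.0, 0.0, 1.0]] 379.1696555771096 [-0.10636626  0.          0.          0.          0.        ]
{'t': 0.1, 'qpos': array([ 1.18097582e+00,  4.23761335e-01,  1.63060310e+00,  1.02842028e-05,
        1.08862741e+00, -1.90099180e-02]), 'qvel': array([ 3.35262428e-05, -1.68874502e-03, -2.29676180e-03, -1.00076879e-03,
        1.48744849e-03,  1.02080819e-03]), 'joint_torque': array([-3.37123693e-04, -5.45612991e+01, -2.74322945e+01,  6.45460607e-02,
        1.88240747e-02, -1.92910306e-05]), 'ee_pos': array([226.26784974, 582.0589634 , 221.98548786]), 'orientation': array([-5.79089813e-01, -3.08746081e+00,  2.14896721e-03]), 'ft_force': array([ 0.30939956, -0.27135849, -0.01992096]), 'moment': array([ 0.0472063 ,  0.00602585, -0.00244221]), 'grasp_force': 0.0, 'width': 87.97983118476681}
```

View pics/top0.png

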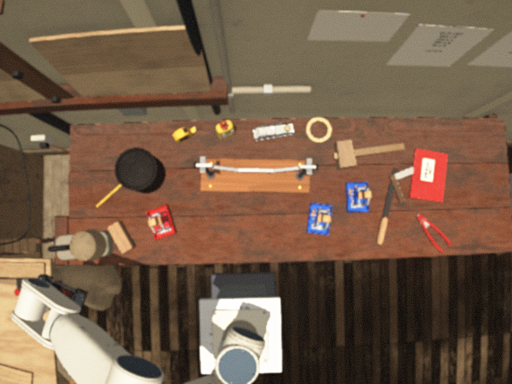

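View pics/side0.png

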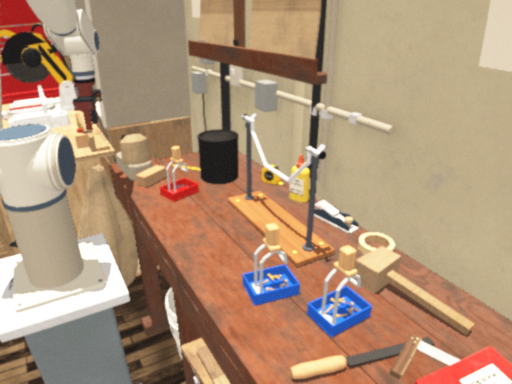

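The top view shows blue trays at (320,219) and (358,197), a red tray at (160,222) and the hanger on its stand at y row 167. In the side view the blue trays are at (271,284) and (340,310), and the hanger's bar is near (275,172). Candidates for the blue tray are A (top 320,219) and B (top 358,197). The red one is excluded by colour. Next I'll measure both distances to the base and crop close.

Run:
```python
from h import *
a=load('top0');b=load('side0')
for n,im in(('top',a),('side',b)):
    p=np.array(im['pixels']);h=cv2.cvtColor(p,cv2.COLOR_RGB2HSV)
    m=cv2.inRange(h,(105,150,60),(128,255,255)); m=cv2.morphologyEx(m,cv2.MORPH_CLOSE,np.ones((5,5)))
    for c in cv2.findContours(m,cv2.RETR_EXTERNAL,cv2.CHAIN_APPROX_NONE)[0]:
        if cv2.contourArea(c)<150: continue
        r=cv2.minAreaRect(c); print(n,r,cv2.contourArea(c))
        if n=='top':
            q=onz(im,r[0],32); print(' pos',q.round(), 'dist',np.hypot(*q[:2]).round()); print(np.array([onz(im,k,32) for k in cv2.boxPoints(r)]).round().tolist())
print(proj(a,[[0,0,0]]))
t=np.array(a['pixels'])[125:255,180:390]; s=np.array(b['pixels'])[90:340,220:380]
t=cv2.resize(t,None,fx=3,fy=3,interpolation=2)[:,:,::-1]; s=cv2.resize(s,None,fx=3.0,fy=3.0,interpolation=2)[:,:,::-1]
cv2.imwrite('pics/ct.png',t); cv2.imwrite('pics/cs.png',cv2.resize(s,None,fx=.8,fy=.8))
```

```text
top ((357.0, 197.0), (28.0, 20.0), 90.0) 353.0
 pos [ 536. -473.   32.] dist 715.0
[[592.0, -435.0, 32.0], [590.0, -515.0, 32.0], [480.0, -511.0, 32.0], [482.0, -431.0, 32.0]]
side ((339.2000427246094, 309.9000244140625), (39.35479736328125, 59.479408264160156), 63.43495178222656) 1278.0
side ((270.9117736816406, 283.6470947265625), (32.25723648071289, 52.872764587402344), 75.96376037597656) 1192.5
[[239.95045351 336.00133077]]
```

View pics/ct.png

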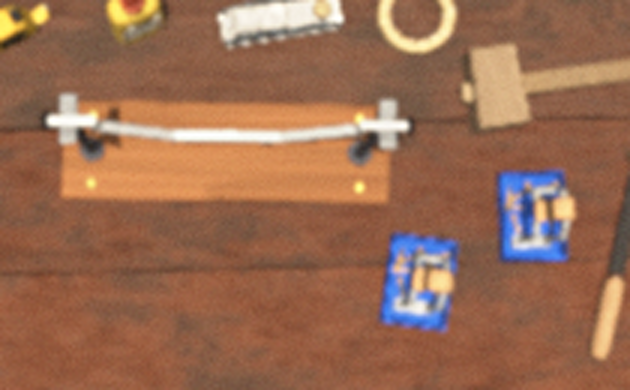

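View pics/cs.png

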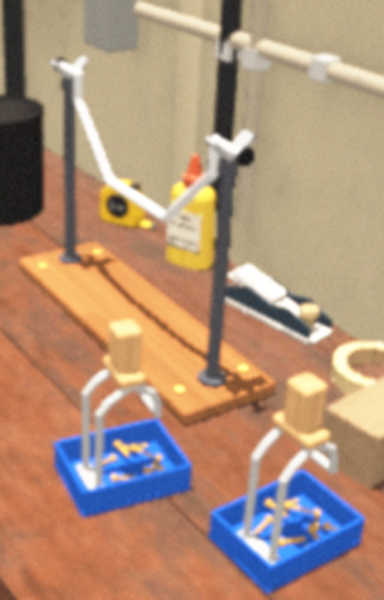

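Tray A (top 320,219) is clearly nearer the base: about 580 mm, against 715 mm for B. Its hook's uprights are on the robot side and its mouth points away. Choice: A. In the crops, A's block is at top (324.7,218) and side (272,234.6).

```bash
cat >> h.py <<'E'
def go(pos,yaw,fr=None):
    """delta (units) from pose fr=(pos,Rot) to tool-down pose whose tool y is at world angle yaw (+90deg = along y), mod half turn"""
    if fr is None: o=get_obs(); fr=(o['ee_pos'],R.from_rotvec(o['orientation']))
    best=None
    for k in(0,np.pi):
        y=np.array([-np.sin(yaw+k),np.cos(yaw+k),0]); z=np.array([0,0,-1.]); x=np.cross(y,z)
        T=R.from_matrix(np.c_[x,y,z]); w=(fr[1].inv()*T).as_rotvec()
        if best is None or np.linalg.norm(w)<np.linalg.norm(best[0]): best=(w,T)
    d=fr[1].inv().apply(np.subtract(pos,fr[0]))
    print('shift',(d/300).round(4).tolist(),'turn',(best[0]/1.5).round(4).tolist()); return (np.array(pos),best[1])
E
python3 - <<'E'
from h import *
a=load('top0');b=load('side0')
print('block',tri(ray(a,(324.7,218)),ray(b,(272.1,234.6))))
f=lambda x,y:(x/3+180,y/3+125)
for n,q in(('Lpin',(45,121)),('Rpin',(410,126))): print(n,onz(a,f(*q),300).round())
for n,q in(('barL',(172,135)),('barR',(283,137))): print(n,onz(a,f(*q),180).round())
for q in((62,198),(388,203),(70,100),(392,105)): print('foot',onz(a,f(*q),18).round())
for q in((392,235),(459,241),(382,320),(447,330)): print('trayA',onz(a,f(*q),32).round())
o=get_obs();print(R.from_rotvec(o['orientation']).as_matrix().round(3).tolist())
fr=go([400,420,350],0); fr=go([460,150,350],0,fr);fr=go([400,-130,350],0,fr);fr=go([410,-350,350],0,fr)
w=get_image('wrist');print(np.round(w['T'],2).tolist(),w['fx'])
E
```

```text
block (array([ 456.89853922, -321.9040055 ,  155.27965459]), np.float64(2.6927835945819716))
Lpin [638. 126. 300.]
Rpin [ 624. -276.  300.]
barL [634. -10. 180.]
barR [ 629. -142.  180.]
foot [575. 140.  18.]
foot [ 558. -286.   18.]
foot [704. 128.  18.]
foot [ 688. -296.   18.]
trayA [ 516. -288.   32.]
trayA [ 506. -376.   32.]
trayA [ 406. -272.   32.]
trayA [ 390. -357.   32.]
[[-0.932, 0.362, -0.001], [0.362, 0.932, -0.001], [0.0, -0.001, -1.0]]
shift [-0.7355, -0.2942, -0.4263] turn [-0.0009, -0.0002, -0.2472]
shift [-0.2, -0.9, 0.0] turn [0.0, 0.0, 0.0]
shift [0.2, -0.9333, 0.0] turn [0.0, 0.0, 0.0]
shift [-0.0333, -0.7333, 0.0] turn [0.0, 0.0, 0.0]
[[0.36, 0.9, 0.24, 160.98], [0.93, -0.35, -0.09, 607.44], [-0.0, 0.26, -0.97, 383.57], [0.0, 0.0, 0.0, 1.0]] 290.347808527652
```

Request:
step_arm([
  [[-0.735,-0.294,-0.426],[0,0,-0.247],1],
  [[-0.735,-0.294,-0.426],[0,0,-0.247],1],
  [[-0.735,-0.294,-0.426],[0,0,-0.247],1],
  [[-0.735,-0.294,-0.426],[0,0,-0.247],1],
  [[-0.735,-0.294,-0.426],[0,0,-0.247],1],
  [[-0.735,-0.294,-0.426],[0,0,-0.247],1],
  [[-0.735,-0.294,-0.426],[0,0,-0.247],1],
  [[-0.735,-0.294,-0.426],[0,0,-0.247],1],
])

```text
t: 0.82
ee_pos: [403.2, 418.8, 353.1]
orientation: [0.007, 3.138, 0.004]
ft_force: [-0.1, 0.8, 0.4]
width: 87.8
grasp_force: 0.0
```

Request:
step_arm([
  [[-0.2,-0.9,0],[0,0,0],1],
  [[-0.2,-0.9,0],[0,0,0],1],
  [[-0.2,-0.9,0],[0,0,0],1],
  [[-0.2,-0.9,0],[0,0,0],1],
  [[-0.2,-0.9,0],[0,0,0],1],
  [[-0.2,-0.9,0],[0,0,0],1],
  [[-0.2,-0.9,0],[0,0,0],1],
  [[-0.2,-0.9,0],[0,0,0],1],
])

```text
t: 1.48
ee_pos: [459.8, 147.3, 349.6]
orientation: [-0.006, -3.14, 0.002]
ft_force: [-0.0, -0.1, 0.2]
width: 87.4
grasp_force: 0.0
```

Request:
step_arm([
  [[0.1,-0.93,0],[0,0,0],1],
  [[0.1,-0.93,0],[0,0,0],1],
  [[0.1,-0.93,0],[0,0,0],1],
  [[0.1,-0.93,0],[0,0,0],1],
  [[0.1,-0.93,0],[0,0,0],1],
  [[0.1,-0.93,0],[0,0,0],1],
  [[0.1,-0.93,0],[0,0,0],1],
  [[0.1,-0.93,0],[0,0,0],1],
])

```text
t: 2.15
ee_pos: [429.4, -131.6, 349.8]
orientation: [-0.006, -3.141, 0.001]
ft_force: [0.5, -0.1, 0.8]
width: 87.7
grasp_force: 0.0
```

Request:
step_arm([
  [[-0.03,-0.4,0],[0,0,0],1],
  [[-0.03,-0.4,0],[0,0,0],1],
  [[-0.03,-0.4,0],[0,0,0],1],
  [[-0.03,-0.4,0],[0,0,0],1],
  [[-0.03,-0.4,0],[0,0,0],1],
])

```text
t: 2.57
ee_pos: [439.1, -248.4, 349.4]
orientation: [-0.003, -3.14, -0.003]
ft_force: [0.2, -0.4, 0.2]
width: 87.4
grasp_force: 0.0
```

Run:
```python
from h import *
snap('wrist','w1')
o=get_obs();print(o['t'],o['ee_pos'],o['qpos'],o['orientation'],o['ft_force']); go([450,-380,340],-.12)
```

```text
2.6167 [ 438.96103496 -247.39306482  349.44923266] [-5.37352878e-01  1.10234582e-01  1.75071463e+00  8.79443081e-04
  1.28283229e+00 -2.10768205e+00] [-1.12705285e-03 -3.14014180e+00 -2.89553819e-03] [-0.28796584 -0.3511942   0.36220832]
shift [-0.0372, -0.4421, 0.0306] turn [0.0012, -0.001, 0.0795]
```

View pics/w1.png

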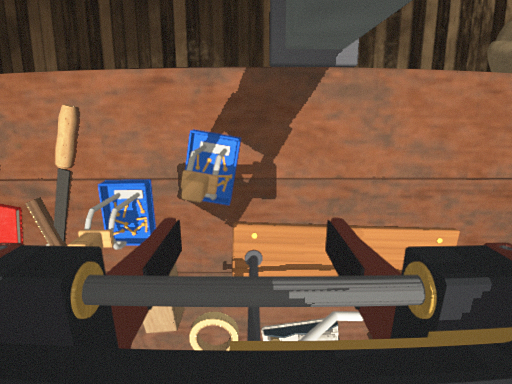

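The wrist view shows tray A at (213,167), its block at (200,187), with B to the left at (127,212) and the stand's foot at (345,245). Taking a second view for triangulation.

Request:
step_arm([
  [[-0.037,-0.44,0.03],[0,0,0.08],1],
  [[-0.037,-0.44,0.03],[0,0,0.08],1],
  [[-0.037,-0.44,0.03],[0,0,0.08],1],
  [[-0.037,-0.44,0.03],[0,0,0.08],1],
  [[-0.037,-0.44,0.03],[0,0,0.08],1],
  [[-0.037,-0.44,0.03],[0,0,0.08],1],
])

```text
t: 3.12
ee_pos: [450.2, -378.6, 340.9]
orientation: [-0.188, -3.135, -0.003]
ft_force: [0.1, -0.0, 0.1]
width: 87.6
grasp_force: 0.0
```

Run:
```python
from h import *
snap('wrist','w2'); out=[]
for f in('w1','w2'):
    im=load(f);p=np.array(im['pixels']);h=cv2.cvtColor(p,cv2.COLOR_RGB2HSV)
    m=cv2.morphologyEx(cv2.inRange(h,(105,120,40),(128,255,255)),cv2.MORPH_CLOSE,np.ones((7,7)))
    for c in cv2.findContours(m,cv2.RETR_EXTERNAL,cv2.CHAIN_APPROX_NONE)[0]:
        if cv2.contourArea(c)>800:
            r=cv2.minAreaRect(c); print(f,np.round(r[0]),np.round(r[1]),round(r[2]),[onz(im,k,32).round().tolist() for k in cv2.boxPoints(r)])
    c=proj(im,[[457,-322,158]])[0].astype(int); print(c)
    q=p[max(c[1]-55,0):c[1]+45,max(c[0]-60,0):c[0]+60]; out.append(cv2.resize(q,(480,400),interpolation=2)); print('origin',max(c[0]-60,0),max(c[1]-55,0),q.shape)
    
cv2.imwrite('pics/wc.png',cv2.resize(np.hstack(out),(800,333))[:,:,::-1])
```

```text
w1 [127. 212.] [68. 53.] 84 [[476.0, -516.0, 32.0], [468.0, -423.0, 32.0], [592.0, -422.0, 32.0], [603.0, -522.0, 32.0]]
w1 [210. 167.] [51. 69.] 9 [[505.0, -376.0, 32.0], [391.0, -351.0, 32.0], [404.0, -268.0, 32.0], [519.0, -288.0, 32.0]]
[194 187]
origin 134 132 (100, 120, 3)
w2 [203. 214.] [68. 51.] 81 [[475.0, -516.0, 32.0], [472.0, -430.0, 32.0], [594.0, -429.0, 32.0], [599.0, -521.0, 32.0]]
w2 [288. 157.] [52. 71.] 4 [[505.0, -373.0, 32.0], [391.0, -353.0, 32.0], [406.0, -271.0, 32.0], [521.0, -286.0, 32.0]]
[299 174]
origin 239 119 (100, 120, 3)
```

View pics/wc.png

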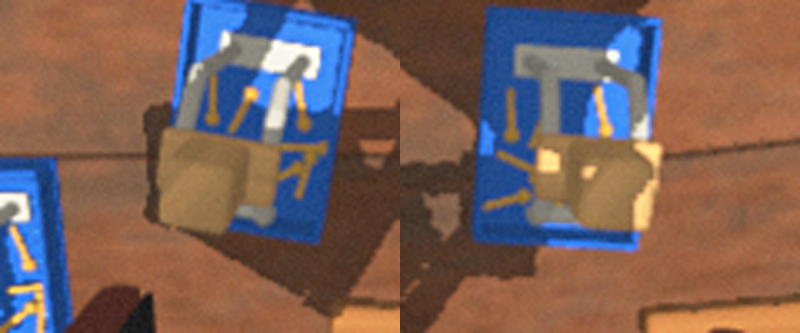

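View 1 has the block's top face near crop (198,198) and view 2 near crop (618,190), both above the shoulder. Triangulating and checking against the tray's centre.

Run:
```python
from h import *
a,b=load('w1'),load('w2')
print(tri(ray(a,(193.4,191.4)),ray(b,(304.4,176))))
# block corners of the model pose as a check, in crop pixels
y=-.17;c,s=np.cos(y),np.sin(y)
P=[[455+c*u-s*v,-321.5+s*u+c*v,180] for u,v in((13,13),(13,-13),(-13,-13),(-13,13))]
print(((proj(a,P)-[134,132])*3.333).round(),((proj(b,P)-[239,119])*3.333+[400,0]).round())
S=[[455+c*u-s*v,-321.5+s*u+c*v,136] for u,v in((13,24),(13,-24),(-13,-24),(-13,24))]
print(((proj(a,S)-[134,132])*3.333).round(),((proj(b,S)-[239,119])*3.333+[400,0]).round())
fr=go([455,-321.5,250],-.17);go([455,-321.5,139],-.17,fr)
```

```text
(array([ 456.18655433, -319.50891731,  176.66051154]), np.float64(2.3019444583392388))
[[222. 234.]
 [150. 223.]
 [158. 152.]
 [231. 165.]] [[648. 231.]
 [573. 228.]
 [580. 153.]
 [656. 157.]]
[[268. 207.]
 [150. 188.]
 [156. 125.]
 [277. 144.]] [[653. 205.]
 [530. 199.]
 [535. 132.]
 [660. 139.]]
shift [0.0062, 0.1893, 0.3044] turn [0.0008, -0.0005, 0.0341]
shift [0.0, 0.0, 0.37] turn [0.0, 0.0, 0.0]
```

Request:
step_arm([
  [[0.003,0.194,0.304],[0,0,0.034],1],
  [[0.003,0.194,0.304],[0,0,0.034],1],
  [[0.003,0.194,0.304],[0,0,0.034],1],
  [[0.003,0.194,0.304],[0,0,0.034],1],
  [[0.003,0.194,0.304],[0,0,0.034],1],
])

```text
t: 3.58
ee_pos: [456.0, -320.6, 250.5]
orientation: [-0.264, -3.129, -0.001]
ft_force: [0.8, -0.1, 0.5]
width: 87.8
grasp_force: 0.0
```

Request:
step_arm([
  [[0,0,0.1],[0,0,0],1],
  [[0,0,0.2],[0,0,0],1],
  [[0,0,0.3],[0,0,0],1],
  [[0,0,0.36],[0,0,0],1],
  [[0,0,0.36],[0,0,0],1],
  [[0,0,0.36],[0,0,0],1],
])

```text
t: 4.08
ee_pos: [456.9, -323.5, 143.7]
orientation: [0.269, 3.129, -0.001]
ft_force: [0.2, 0.1, 0.8]
width: 87.8
grasp_force: 0.0
```

Run:
```python
from h import *
snap('side','s1');o=get_obs();print(o['ee_pos'],o['ft_force'],o['qpos'])
p=np.array(load('s1')['pixels'])[130:330,180:380];cv2.imwrite('pics/s1c.png',cv2.resize(p,(600,600),interpolation=2)[:,:,::-1])
```

```text
[ 457.38206704 -323.92155129  144.48370156] [ 0.60300038 -0.890501   -0.01658668] [-6.37414627e-01  4.32360469e-01  1.83191937e+00 -7.69241323e-05
  8.73974650e-01 -2.03684611e+00]
```

View pics/s1c.png

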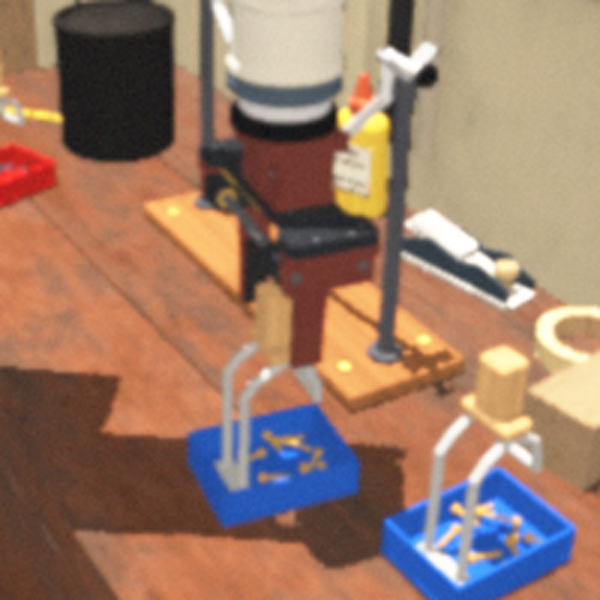

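The block (273,320 in the crop) is between the fingers, with the near finger at (305,300). Closing.

Request:
step_arm([
  [[0,0,0],[0,0,0],-1],
  [[0,0,0],[0,0,0],-1],
  [[0,0,0],[0,0,0],-1],
  [[0,0,0],[0,0,0],-1],
  [[0,0,0],[0,0,0],-1],
  [[0,0,0],[0,0,0],-1],
  [[0,0,0],[0,0,0],-1],
  [[0,0,0],[0,0,0],-1],
  [[0,0,0],[0,0,0],-1],
  [[0,0,0],[0,0,0],-1],
])

```text
t: 4.97
ee_pos: [455.9, -322.5, 142.2]
orientation: [-0.269, -3.13, -0.001]
ft_force: [-0.5, -3.9, -4.1]
width: 25.6
grasp_force: 30.0
```

Gripped (25.6 mm, 30 N). I'll lift, and meanwhile measure the bar from the first two views.

Request:
step_arm([
  [[0,0,-0.1],[0,0,0],-1],
  [[0,0,-0.2],[0,0,0],-1],
  [[0,0,-0.3],[0,0,0],-1],
  [[0,0,-0.42],[0,0,0],-1],
  [[0,0,-0.42],[0,0,0],-1],
  [[0,0,-0.42],[0,0,0],-1],
])

```text
t: 5.47
ee_pos: [456.7, -323.3, 269.9]
orientation: [0.268, 3.127, -0.003]
ft_force: [-0.2, 0.6, -3.5]
width: 25.6
grasp_force: 30.0
```

Run:
```python
from h import *
a=load('top0');b=load('side0')
f=lambda x,y:(x/3+180,y/3+125); g=lambda x,y:(x/2.4+220,y/2.4+90)
for t,s in(((172,135),(108,180)),((283,137),(165,215))): print(tri(ray(a,f(*t)),ray(b,g(*s))))
# refine: bright bar mask columns in top
p=np.array(a['pixels']);gr=p.min(2).astype(float)
for c in range(238,276,6):
    w=np.clip(gr[163:178,c]-110,0,None); r=163+(w*np.arange(15)).sum()/w.sum(); print(c,r.round(2),onz(a,(c,r),180).round(1)[:2])
o=get_obs();print(o['t'],o['ee_pos'],o['orientation'],o['ft_force'],o['width'])
fr=go([490,-200,267],-.04);fr=go([490,-76,267],-.04,fr)
```

```text
(array([634.50213559, -10.1247491 , 179.90294263]), np.float64(0.6132202650767258))
(array([ 629.17620884, -142.18072118,  182.91876442]), np.float64(1.6139269574357424))
238 169.62 [635.5 -12.4]
244 169.64 [635.  -33.8]
250 169.65 [634.4 -55.2]
256 169.61 [634.1 -76.6]
262 169.91 [632.5 -97.9]
268 170.02 [ 631.7 -119.3]
274 170.04 [ 631.1 -140.8]
5.4667 [ 456.68046212 -323.28323565  269.88062855] [ 0.26848251  3.12689653 -0.00314554] [-0.23103922  0.60059609 -3.46158056] 25.62695781863191
shift [-0.0394, 0.4239, 0.009] turn [-0.0013, 0.0022, -0.0875]
shift [0.0165, 0.413, 0.0] turn [0.0, 0.0, 0.0]
```

Bar: centre ≈ (632.5, −76, 181), yaw ≈ −2.1°, which agrees with the stated 180 mm height. Moving in front of it.

Request:
step_arm([
  [[-0.01,0.1,0.01],[0,0,-0.02],-1],
  [[-0.02,0.2,0.01],[0,0,-0.045],-1],
  [[-0.03,0.3,0.01],[0,0,-0.07],-1],
  [[-0.039,0.38,0.01],[0,0,-0.088],-1],
  [[-0.039,0.424,0.01],[0,0,-0.088],-1],
  [[-0.039,0.424,0.01],[0,0,-0.088],-1],
])

```text
t: 5.97
ee_pos: [488.4, -196.8, 263.4]
orientation: [-0.059, -3.138, -0.003]
ft_force: [0.5, -0.2, -3.3]
width: 25.9
grasp_force: 30.0
```

Request:
step_arm([
  [[0,0.1,0],[0,0,0],-1],
  [[0.01,0.2,0],[0,0,0],-1],
  [[0.016,0.3,0],[0,0,0],-1],
  [[0.016,0.38,0],[0,0,0],-1],
  [[0.016,0.413,0],[0,0,0],-1],
  [[0.016,0.413,0],[0,0,0],-1],
  [[0.016,0.413,0],[0,0,0],-1],
])

```text
t: 6.55
ee_pos: [489.1, -76.1, 264.8]
orientation: [-0.061, -3.14, 0.001]
ft_force: [0.0, 0.5, -3.7]
width: 26.0
grasp_force: 30.0
```

Run:
```python
from h import *
im=snap('side','s2');o=get_obs();print(o['t'],o['ee_pos'],o['orientation'],o['ft_force'],o['width'],o['qpos'])
p=np.array(im['pixels'])[90:290,150:350];cv2.imwrite('pics/s2c.png',cv2.resize(p,(600,600),interpolation=2)[:,:,::-1])
x,y,z=o['ee_pos']; u=z-142
print(((proj(im,[[x+32-3,y-18,u+81],[x+58,y-42,u+32],[x+58,y+42,u+32],[x-58,y-42,u],[632.5,-76,181],[629,-142,181],[635,-10,181]])-[150,90])*3).round().tolist())
go([632.5,-76,266.5],-.037)
```

```text
6.6 [489.21529765 -76.45061707 264.92390945] [-6.2185645e-02 -3.1404884e+00  1.0247401e-03] [ 1.04895314 -0.04876794 -3.67838734] 25.585918080440127 [-1.78602123e-01  1.79036532e-01  1.86991639e+00 -8.12490098e-04
  1.09301901e+00 -1.70942737e+00]
[[286.0, 254.0], [327.0, 306.0], [282.0, 273.0], [215.0, 367.0], [379.0, 246.0], [415.0, 271.0], [345.0, 224.0]]
shift [-0.4772, 0.0204, -0.0055] turn [-0.0004, -0.0003, -0.0017]
```

View pics/s2c.png

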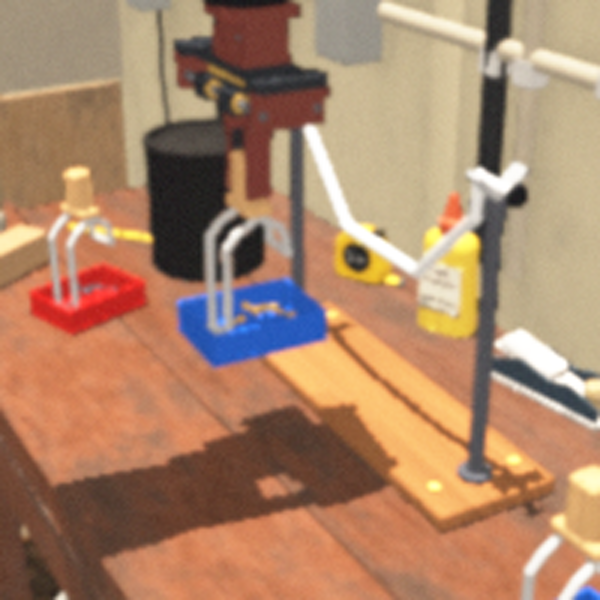

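The tray hangs level in the gripper. The hook tip is at crop (287,253) and the bar bends at (345,222) and (417,272), all as predicted. Moving the mouth over the bar.

Request:
step_arm([
  [[-0.06,0.003,-0.005],[0,0,0],-1],
  [[-0.12,0.006,-0.005],[0,0,0],-1],
  [[-0.18,0.008,-0.005],[0,0,0],-1],
  [[-0.24,0.01,-0.005],[0,0,0],-1],
  [[-0.29,0.012,-0.005],[0,0,0],-1],
  [[-0.34,0.014,-0.005],[0,0,0],-1],
  [[-0.38,0.016,-0.005],[0,0,0],-1],
  [[-0.42,0.018,-0.005],[0,0,0],-1],
  [[-0.45,0.02,-0.005],[0,0,0],-1],
  [[-0.477,0.02,-0.005],[0,0,0],-1],
  [[-0.477,0.02,-0.005],[0,0,0],-1],
  [[-0.477,0.02,-0.005],[0,0,0],-1],
])

```text
t: 7.6
ee_pos: [632.3, -75.6, 266.4]
orientation: [-0.063, -3.14, 0.0]
ft_force: [0.5, -0.9, -2.3]
width: 25.9
grasp_force: 30.0
```

Run:
```python
from h import *
im=snap('side','s3');o=get_obs();print(o['t'],o['ee_pos'],o['orientation'],o['ft_force'],o['width'])
p=np.array(im['pixels'])[90:290,170:370];cv2.imwrite('pics/s3c.png',cv2.resize(p,(600,600),interpolation=2)[:,:,::-1])
print(((proj(im,[[632.5,-76,181],[629,-142,181],[635,-10,181]])-[170,90])*3).round().tolist())
go([632.5,-76,209],-.037)
```

```text
7.65 [631.93273264 -75.41850522 266.48909391] [-6.23943108e-02 -3.14001094e+00  5.42838720e-05] [-0.63071865 -0.97001978 -3.37188734] 25.965889255943466
[[319.0, 246.0], [355.0, 271.0], [285.0, 224.0]]
shift [-0.0022, -0.0019, 0.1916] turn [-0.0, -0.0006, -0.0018]
```

View pics/s3c.png

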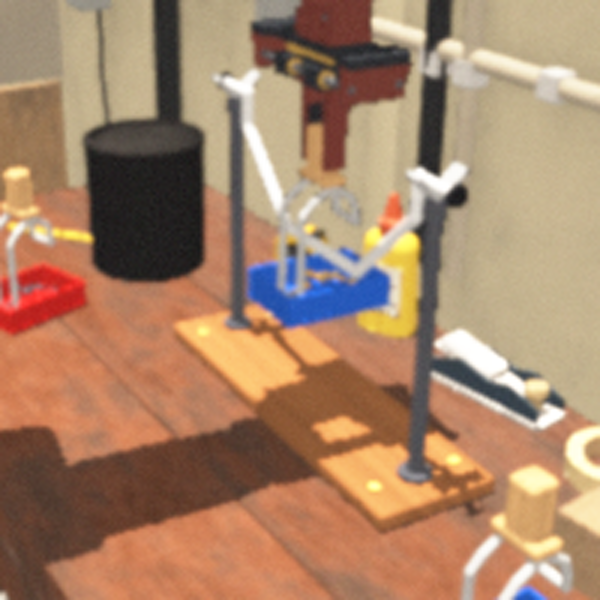

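The bar is undisturbed (bends at 285,222 and 355,272), with the hook around it and no contact force. Lowering.

Request:
step_arm([
  [[-0.002,-0.001,0.04],[0,0,0],-1],
  [[-0.002,-0.001,0.08],[0,0,0],-1],
  [[-0.002,-0.001,0.12],[0,0,0],-1],
  [[-0.002,-0.001,0.15],[0,0,0],-1],
  [[-0.002,-0.001,0.17],[0,0,0],-1],
  [[-0.002,-0.001,0.18],[0,0,0],-1],
  [[-0.002,-0.001,0.18],[0,0,0],-1],
  [[-0.002,-0.001,0.18],[0,0,0],-1],
])

```text
t: 8.32
ee_pos: [633.2, -75.3, 212.8]
orientation: [0.062, 3.141, -0.0]
ft_force: [0.2, -0.2, -3.6]
width: 25.7
grasp_force: 30.0
```

Request:
step_arm([
  [[0,0,0.006],[0,0,0],-1],
  [[0,0,0.009],[0,0,0],-1],
  [[0,0,0.009],[0,0,0],-1],
])

```text
t: 8.57
ee_pos: [633.1, -75.3, 210.3]
orientation: [0.062, 3.141, -0.0]
ft_force: [-1.1, -0.3, -3.4]
width: 25.9
grasp_force: 30.0
```

Request:
step_arm([
  [[0,0,0.004],[0,0,0],-1],
  [[0,0,0.006],[0,0,0],-1],
  [[0,0,0.006],[0,0,0],-1],
])

```text
t: 8.82
ee_pos: [633.4, -75.4, 208.8]
orientation: [0.062, 3.14, -0.0]
ft_force: [0.5, -0.7, -0.9]
width: 25.7
grasp_force: 30.0
```

Request:
step_arm([
  [[0,0,0.004],[0,0,0],-1],
  [[0,0,0.006],[0,0,0],-1],
  [[0,0,0.006],[0,0,0],-1],
])

```text
t: 9.07
ee_pos: [634.4, -75.4, 208.2]
orientation: [0.062, 3.138, -0.0]
ft_force: [0.3, 1.0, 6.0]
width: 26.2
grasp_force: 30.0
```

Seated: contact came at 208.5, near the predicted 210, and the bar now carries the weight. I'll ease off 1 mm and open the fingers gradually.

Request:
step_arm([
  [[0,0,-0.004],[0,0,0],-1],
  [[0,0,-0.004],[0,0,0],-1],
  [[0,0,-0.004],[0,0,0],-0.38],
  [[0,0,-0.004],[0,0,0],-0.34],
  [[0,0,-0.004],[0,0,0],-0.3],
  [[0,0,-0.004],[0,0,0],-0.2],
  [[0,0,-0.004],[0,0,0],0],
  [[0,0,-0.004],[0,0,0],0.2],
  [[0,0,-0.004],[0,0,0],0.4],
  [[0,0,-0.004],[0,0,0],0.4],
  [[0,0,-0.004],[0,0,0],0.4],
  [[0,0,-0.004],[0,0,0],0.4],
])

```text
t: 10.07
ee_pos: [633.1, -75.3, 207.7]
orientation: [-0.062, -3.141, 0.0]
ft_force: [0.2, -0.6, 0.2]
width: 61.4
grasp_force: 0.0
```

Run:
```python
from h import *
im=snap('side','s4');o=get_obs();print(o['t'],o['ee_pos'],o['ft_force'],o['width'])
p=np.array(im['pixels'])[90:290,170:370];cv2.imwrite('pics/s4c.png',cv2.resize(p,(600,600),interpolation=2)[:,:,::-1])
```

```text
10.1167 [633.03997942 -75.32142925 207.67248118] [ 0.66279277  1.16659686 -1.05619498] 61.58027808515738
```

View pics/s4c.png

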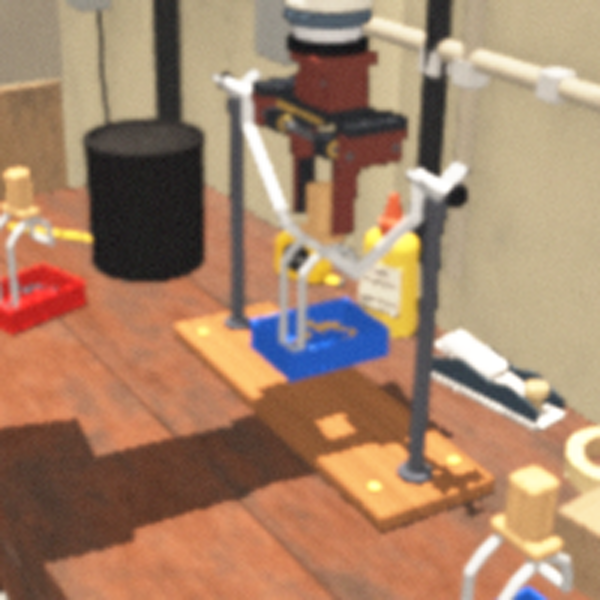

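The tray hangs level on the bar with the block free at (320,205) and the tray at (318,340). Retreating straight up, then back, and letting it settle.

Request:
step_arm([
  [[0,0,-0.03],[0,0,0],0.4],
  [[0,0,-0.1],[0,0,0],0.4],
  [[0,0,-0.2],[0,0,0],0.4],
  [[0,0,-0.3],[0,0,0],0.4],
  [[0,0,-0.4],[0,0,0],0.4],
  [[0,0,-0.5],[0,0,0],0.4],
  [[0,0,-0.5],[0,0,0],0.4],
  [[0.3,0,-0.5],[0,0,0],0.4],
  [[0.6,0,-0.5],[0,0,0],0.4],
  [[0.6,0,-0.5],[0,0,0],0.4],
  [[0.6,0,-0.5],[0,0,0],0.4],
  [[0.6,0,-0.5],[0,0,0],0.4],
  [[0.6,0,-0.5],[0,0,0],0.4],
  [[0.6,0,-0.5],[0,0,0],0.4],
  [[0.6,0,-0.5],[0,0,0],0.4],
  [[0.6,0,-0.5],[0,0,0],0.4],
  [[0.6,0,-0.5],[0,0,0],0.4],
  [[0.6,0,-0.5],[0,0,0],0.4],
  [[0.6,0,-0.5],[0,0,0],0.4],
  [[0.6,0,-0.5],[0,0,0],0.4],
])

```text
t: 11.78
ee_pos: [453.5, -68.3, 357.4]
orientation: [-0.062, -3.14, -0.0]
ft_force: [-0.4, 0.3, 0.3]
width: 61.5
grasp_force: 0.0
```

Request:
step_arm([
  [[0,0,0],[0,0,0],0.4],
  [[0,0,0],[0,0,0],0.4],
  [[0,0,0],[0,0,0],0.4],
  [[0,0,0],[0,0,0],0.4],
  [[0,0,0],[0,0,0],0.4],
  [[0,0,0],[0,0,0],0.4],
  [[0,0,0],[0,0,0],0.4],
  [[0,0,0],[0,0,0],0.4],
  [[0,0,0],[0,0,0],0.4],
  [[0,0,0],[0,0,0],0.4],
  [[0,0,0],[0,0,0],0.4],
  [[0,0,0],[0,0,0],0.4],
  [[0,0,0],[0,0,0],0.4],
  [[0,0,0],[0,0,0],0.4],
  [[0,0,0],[0,0,0],0.4],
  [[0,0,0],[0,0,0],0.4],
  [[0,0,0],[0,0,0],0.4],
  [[0,0,0],[0,0,0],0.4],
])

```text
t: 13.28
ee_pos: [453.2, -68.2, 357.7]
orientation: [0.062, 3.141, -0.0]
ft_force: [-0.9, -0.8, 0.1]
width: 61.4
grasp_force: 0.0
```

Run:
```python
from h import *
for i in range(4):
    im=snap('side',f's5{i}')
    h=cv2.cvtColor(np.array(im['pixels']),cv2.COLOR_RGB2HSV)[150:230,240:310]
    m=cv2.moments(cv2.inRange(h,(105,150,60),(128,255,255)),True); print(round(m['m10']/m['m00'],2),round(m['m01']/m['m00'],2),m['m00'])
    for _ in range(3): get_image('side')
o=get_obs();print(o['t'],o['ee_pos'],o['ft_force'])
p=np.array(im['pixels'])[90:290,170:370];cv2.imwrite('pics/s5c.png',cv2.resize(p,(600,600),interpolation=2)[:,:,::-1])
```

```text
37.46 53.53 586.0
37.49 53.54 584.0
37.49 53.5 588.0
37.45 53.5 585.0
14.0833 [453.19024996 -68.25363139 357.67395889] [-0.76796803  0.16709838  0.92401364]
```

View pics/s5c.png

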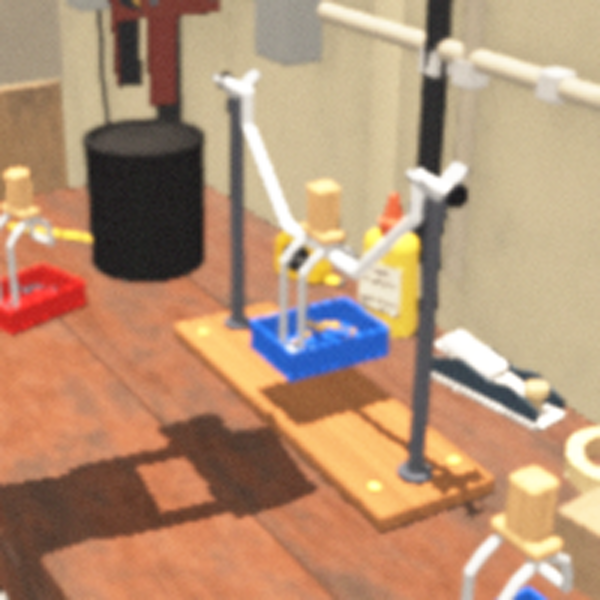

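The tray (318,340) hangs still and level on the bar. The hanger is in its cradles, the gripper is clear and the red tray is undisturbed. Handing in.

```bash
python3 -c "
from workcell import *
print(close_job())"
```

```text
the job is handed in; nothing more can be done
None
```

The blue tray now hangs level and still from the hanger's lower bar, clear of the gripper; the hanger is still on its stand, the red tray was not moved, and I handed the job in about 14 s into the 46 s allowed.

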